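# Unlock the swing-out kitchen tray and park its lock pin

## Task

The swing-out tray of the white metal rack is locked by a black-handled steel pin. Draw the pin straight up out of its bore and hang it upright in the open-fronted slot of the parking bracket beside the rack, well back in the slot with its collar lying flat on the fork, and let go of it. Then swing the tray by its wooden post out towards the robot until it stops, with the pin still parked and everything else left standing where it is.

Things in the scene. Friction and masses are not known exactly. Their poses are not given: they have to be found in the camera images.
- pin: Loose lock pin, 113 mm long, 0.14 kg. Origin: centre of the underside of its steel collar; z runs up along the pin. Collar: 38 mm diameter, 6 mm thick (z 0 to 6 mm). Black round handle: 26 mm diameter, from z 6 to 51 mm, to be gripped from above. Steel shank: 14 mm diameter, reaching down to z -62 mm. At the start it stands in the bore, collar on the upper lug.
- rack: Fixed white metal rack, standing on the counter, origin at counter level. Its front is its -x side (towards the robot), its y points to the robot's left; base plate 130 x 330 mm (y -110 to 220 mm). A column 28 mm thick and 189 mm tall at y +160 mm is the tray's pivot; the pin's clevis stands at y -70 mm, 50 x 50 mm, 79 mm tall.
- bore (a point): Mouth of the pin's bore: centre of the hole (19 mm wide, vertical) on the top face of the upper lug, 79 mm above the counter; axes as the rack's. The bore runs through the lug, the tray's tongue and the lower block, down to 8 mm above the counter; lift the pin more than 62 mm to clear it.
- bracket: Parking bracket, a fixed white metal stand right beside the rack (on its -y side), origin at counter level. A forked plate, 66 mm wide, 8 mm thick, top 90 mm above the counter, free underneath for the shank; an upright wall below it at x +40 to +50 mm carries it; foot 100 x 65 mm, 8 mm thick.
- slot_seat (a point): Where the centre of the pin's collar underside belongs, on the top face of the bracket's forked plate. The slot runs along this point's x axis, 22 mm wide, open at the front (-x; the mouth flares from x -35 to -54 mm), closed at x +10 mm; each tine is 22 mm wide. z points up.
- tray (a joint): Tray hinge (rad): 0 = stowed and pinned, grows as the tray swings out to the front (clockwise seen from above), stop at 1.0. It stays where it is left.
- pivot (a point): Point on the tray's vertical hinge axis, at the level of the tray's deck, 64 mm above the counter; axes as the rack's.
- post_top (a point): Centre of the top of the tray's upright wooden post: 22 mm diameter, 82 mm tall, top 146 mm above the counter. At joint 0 it lies 42 mm to -x and 155 mm to -y of the pivot; it turns with the tray. The tray (120 x 200 mm; an olive jar and a glass salt pig are fixed on it behind the post, tops 145 mm above the counter) sweeps the space in front of the rack.
- milk_pot: Bystander: stainless milk pot, 130 mm wide, 100 mm tall, loose on the counter; origin at the centre of its underside, z up. Leave it standing where it is.
- mug: Bystander: white mug, 76 mm wide, 85 mm tall, with a handle, loose on the counter; origin at the centre of its underside, z up. Leave it standing where it is.
- bowl: Bystander: white bowl, 100 mm wide, 45 mm tall, loose on the counter; origin at the centre of its underside, z up. Leave it standing where it is.
- tea_tin: Bystander: steel tin, 68 mm wide, 65 mm tall, loose on the counter; origin at the centre of its underside, z up. Leave it standing where it is.
- pepper_mill: Bystander: wooden pepper mill, 56 mm wide, 150 mm tall, loose on the counter; origin at the centre of its underside, z up. Leave it standing where it is.
There are look-alikes about, which are no part of the job. Leave any blue, green or orange look-alike of the pin alone.

How it is judged (in metres and radians):
On the way, in this order (a step that is already met when the one before it is completed fails the run):
1. the pin is drawn up clear of its bore (z of pin in the frame of bore above 0.062 m).
2. the pin hangs in the bracket's slot, upright, collar on the fork, released, with the tray not yet swung out (x of pin in the frame of slot_seat between -0.02 and 0.012 m and y of pin in the frame of slot_seat between -0.009 and 0.009 m and z of pin in the frame of slot_seat between -0.004 and 0.005 m and angle between pin's own z axis and vertical below 0.15 rad and contact force between pin and the fingers below 0.2 N and linear speed of pin below 0.02 m/s and value of joint tray below 0.3 rad), for 0.2 s.
At the end, for the whole second after the job is handed in: The pin hangs released and at rest in the bracket's slot: collar underside on the fork (-4 to +5 mm), within 9 mm of the slot's centre line, from 20 mm in front of to 12 mm behind the seat, tilted less than 0.15 rad; and the tray rests swung out to more than 0.9 rad (stop at 1.0) (x of pin in the frame of slot_seat between -0.02 and 0.012 m and y of pin in the frame of slot_seat between -0.009 and 0.009 m and z of pin in the frame of slot_seat between -0.004 and 0.005 m and angle between pin's own z axis and vertical below 0.15 rad and contact force between pin and the fingers below 0.2 N and linear speed of pin below 0.02 m/s and value of joint tray above 0.9 rad and velocity of joint tray between -0.05 and 0.05 rad/s); the robot touches nothing.
It fails at once if the stainless milk pot is shifted by more than 30 mm or tipped (distance of milk_pot from where it was at the start of the episode above 0.03 m or angle between milk_pot's own z axis and vertical above 0.3 rad).
It fails at once if the white mug is shifted by more than 30 mm or tipped (distance of mug from where it was at the start of the episode above 0.03 m or angle between mug's own z axis and vertical above 0.3 rad).
It fails at once if the white bowl is shifted by more than 30 mm or tipped (distance of bowl from where it was at the start of the episode above 0.03 m or angle between bowl's own z axis and vertical above 0.3 rad).
It fails at once if the steel tin is shifted by more than 30 mm or tipped (distance of tea_tin from where it was at the start of the episode above 0.03 m or angle between tea_tin's own z axis and vertical above 0.3 rad).
It fails at once if the wooden pepper mill is shifted by more than 30 mm or tipped (distance of pepper_mill from where it was at the start of the episode above 0.03 m or angle between pepper_mill's own z axis and vertical above 0.3 rad).
It also fails if it takes over 64 s, if anything falls off the work surface, if the arm or the gripper's body presses on something with over 40 N, if the wrist force passes 120 N, or if a joint passes its speed limit or range.

## Robot

A 7-joint arm with a two-finger parallel gripper is mounted at the origin on the work surface. World frame = base frame: x ahead of the robot, y to its left, z up, the work surface at z = 0. Lengths are in mm, angles in rad, forces in N, time in s.
With the tool pointing down it reaches from about 350 to 900 mm from the base axis. Payload 19.9 kg.
Tool frame: the origin (TCP) lies midway between the tips of the shut fingers; the grasp point (between the pads) lies 19 mm behind it; z points along the fingers, y is the line along which they close (so a half turn about z gives the same grasp; the last joint's range is limited). The gripper opens to 94 mm and grips with 3 to 60 N. Pads are 16 mm wide; open, the fingers measure 119 mm over their backs; the gripper's body (75 mm by 177 mm) begins 78 mm behind the grasp point.
Start: joints at [1.115, 0.417, -0.01, 1.614, 0.005, 1.111, -0.053], TCP at [251.87, -571.979, 205.425] pointing down, gripper open.
Joint ranges: [-2.81, 2.81], [-0.39, 2.02], [-1.27, 1.25], [0.06, 2.57], [-1.19, 4.33], [0.19, 2], [-2.82, 2.82]. Speed limits (rad/s): [1.89, 1.89, 2.39, 2.39, 3.01, 3.01, 3.01].

## Interface

Orientations are given as a unit quaternion [x, y, z, w].
In Python, from rig import robot, viewer, order gives the robot as it stands. The module is installed in compiled form; this text tells all that it offers.
- The arm moves only by the shell command python3 -m handwheel 'ROWS' [FORCE]. ROWS is JSON, a list of rows, each an object of numbers: "ax", "ay", "az": the turn, a rotation vector about the tool's x, y, z scaled (see below); "dx", "dy", "dz": the shift along the tool's x, y, z scaled (see below); "gripper": the closure, from 0 (fully open) to 1 (shut). In form: [{"ax": .., "ay": .., "az": .., "dx": .., "dy": .., "dz": .., "gripper": ..}, ...]. A call has 1 to 5 rows; each row is the pose to reach, as a shift and turn from the pose commanded when the call began, along the tool's axes at that moment, turning the shorter way round; what a row does not reach only later rows make up. The controller multiplies each number of a shift by 1 m and each number of a turn by 180 degrees. A row lasts 1/10 s, in which the tool goes at most 50 mm and 8.59 degrees, less where a joint would pass 70% of its speed; a pose out of reach is approached as far as the arm can. A call with a number of a shift or a turn outside -1 to 1 is refused whole. A call with a gripper value outside its range is refused whole. The fingers move at their own pace and stop on an object; FORCE is the grip in N (left out, the last holds). Time passes only in rows, so rows that repeat a pose let the fingers close. It gives the time, the measured TCP pose, the force, the opening and the grip force at its end, in the units of the state.
- robot.get_obs(): the state, without advancing time (a new reading comes with each control period).
- viewer.snapshot(name): name is "scene" or "top"; returns a dict with "image" (400x640x3 uint8, red, green, blue), "z_map" (400x640 float32, mm along the optical axis (not along the pixel's ray), 0 where there is no reading), "intrinsics" (3x3 intrinsics, pixels), "R" (3x3) and "t" (3): a world point X has camera coordinates R X + t. Camera axes: x right, y down, z forward; pixel columns grow to the right and rows downward; lengths in mm; the calibration is good to about 2 mm. A picture is of the moment at which its call begins.
- order.finish_job(): hands the job in; it is judged then, once.
The state is a dict: "time_s": time; "joints": joint angles; "joint_velocities": joint speeds; "tau": joint torques, N m; "ee_pos": TCP position; "tcp_rot": TCP orientation; "contact_force": force on the tool from outside, world axes, zero at the start; "ft_torque": the same for the moment, N m; "grip_width": finger opening in mm; "gripper_force": force on a finger pad.
Only numpy, scipy, OpenCV 4.12 (cv2) and the standard library are available. Lean on these libraries where they do the work, as an engineer would, in place of code of your own. Each camera call takes 0.05 s, during which the arm holds its last target. There are 200 camera calls.

## Working session

There is one attempt and no reset: what is moved stays moved. The work goes in short steps, Python scripts to look and compute and a shell command to move; the robot and the scene stay as the last step left them, time stands still between calls to the robot, and variables do not carry over. Pictures are saved under pics/ and viewed, at most 10 in all, crops included, and the job is handed in when it is done.

```bash
mkdir -p pics; cat > h.py <<'E'
import numpy as np, cv2, pickle
from rig import robot, viewer, order
def snap(n, save=None):
    s=viewer.snapshot(n)
    if save: cv2.imwrite('pics/'+save, s['image'][:,:,::-1])
    return s
def cloud(s):
    z=s['z_map'];K=s['intrinsics'];v,u=np.mgrid[:z.shape[0],:z.shape[1]]
    c=np.stack([(u-K[0,2])/K[0,0]*z,(v-K[1,2])/K[1,1]*z,z],-1)
    P=(c-s['t'])@s['R']; P[z==0]=np.nan
    return P
def ray(s,u,v,h):
    K=np.array(s['intrinsics']);R=np.array(s['R']);o=-R.T@s['t'];d=R.T@np.linalg.solve(K,[u,v,1.])
    return o+d*(h-o[2])/d[2]
E
python3 - <<'E'
from h import *
for n in('scene','top'):
    s=snap(n,n+'.png'); pickle.dump(s,open(n+'.pkl','wb')); print(n,(-s['R'].T@s['t']).round(),s['R'][2].round(2),s['intrinsics'][0,0])
o=robot.get_obs();print(o['time_s'],o['ee_pos'],o['tcp_rot'],o['grip_width'])
E
```

```text
scene [1346.  180.  892.] [-0.7  -0.18 -0.69] 418.9558265100911
top [ 276.  -25. 1466.] [ 0.2  -0.01 -0.98] 450.97672499873954
0.1 [ 251.76029431 -571.67735425  204.9036415 ] [ 9.78568521e-01  2.05920750e-01 -1.26946487e-04 -5.27431982e-04] 93.92340762480129
```

View pics/scene.png

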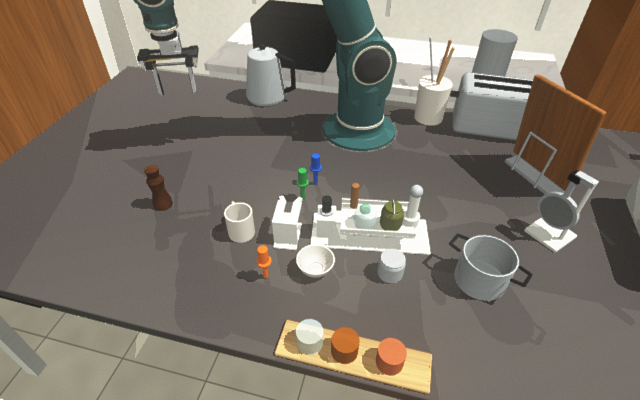

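View pics/top.png

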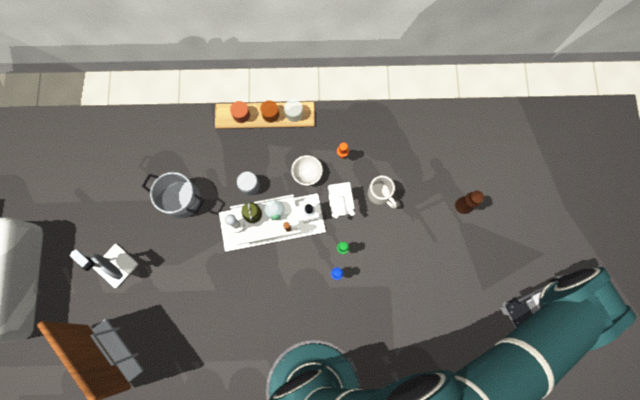

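Scene view: the pins are black at (327,205) in the white rack's clevis, green at (303,180), blue at (316,165) and orange at (264,258). In the top view they are at (309,209), (343,247), (337,273) and (343,150). Only the black one stands in the rack, so it is the pin. The bracket is at (288,222) in the scene view and (342,200) in the top view. I'll confirm this in an enlarged crop.

```bash
python3 - <<'E'
from h import *
a=pickle.load(open('scene.pkl','rb'));b=pickle.load(open('top.pkl','rb'))
A=cv2.resize(a['image'][170:260,265:445],None,fx=4.4,fy=4.4*0.75/0.75,interpolation=cv2.INTER_CUBIC)[:300,:800]
A=cv2.resize(a['image'][165:255,265:425],(533,300),interpolation=cv2.INTER_CUBIC)
B=cv2.resize(b['image'][175:265,205:365],(533,300),interpolation=cv2.INTER_CUBIC)
cv2.imwrite('pics/crop1.png',np.vstack([A,B])[:,:,::-1])
P=cloud(b);Q=cloud(a)
for n,S,C in(('top',b,P),('scene',a,Q)):
    im=S['image'].astype(int); z=C[...,2]
    roi=(C[...,0]>300)&(C[...,0]<800)&(C[...,1]>-250)&(C[...,1]<350)
    bl=(im.max(2)<60)&(z>95)&(z<150)&roi
    k,l,st,ce=cv2.connectedComponentsWithStats(bl.astype(np.uint8))
    print(n,'black')
    for i in range(1,k):
        if st[i,4]>5: m=l==i;print(st[i],ce[i].round(1),np.nanmedian(C[m],0).round(),np.nanmax(C[m],0).round())
    wh=(im.min(2)>140)&(im.max(2)-im.min(2)<40)&roi&(z>60)
    k,l,st,ce=cv2.connectedComponentsWithStats(wh.astype(np.uint8));print('white')
    for i in range(1,k):
        if st[i,4]>25: m=l==i;print(st[i],ce[i].round(1),np.nanmedian(C[m],0).round(),np.nanmax(C[m],0).round())
E
```

```text
top black
[306 205   6   8  41] [308.5 208.4] [540.   0. 130.] [550.   9. 137.]
[245 208  16  14  67] [255.3 216.3] [518. 160. 121.] [545. 193. 130.]
white
[237 172  19  19 269] [246.1 180.9] [646. 201.  65.] [676. 230.  72.]
[370 176  18  11  55] [378.7 178.9] [ 642. -223.   82.] [ 648. -193.   93.]
[328 183  27  35 533] [340.5 197.4] [584. -95.  90.] [626. -61.  98.]
[369 188  20  13  66] [376.8 195.9] [ 580. -211.   81.] [ 615. -192.   92.]
[ 224  195   94   50 2250] [269.7 219. ] [517. 118.  68.] [595. 252. 193.]
scene black
white
[412 185  11  11  92] [417.3 189.7] [511. 232. 185.] [520. 245. 192.]
[272 196  31  37 704] [286.2 215.7] [600. -93.  90.] [631. -60.  97.]
[ 317  197  104   42 2411] [369.4 218.3] [550. 117.  76.] [596. 254. 164.]
[226 203  27  26 288] [241.6 216.7] [ 627. -216.   76.] [ 651. -191.   90.]
[381 249  25  20 380] [392.7 258.1] [648. 202.  66.] [678. 232.  69.]
```

View pics/crop1.png

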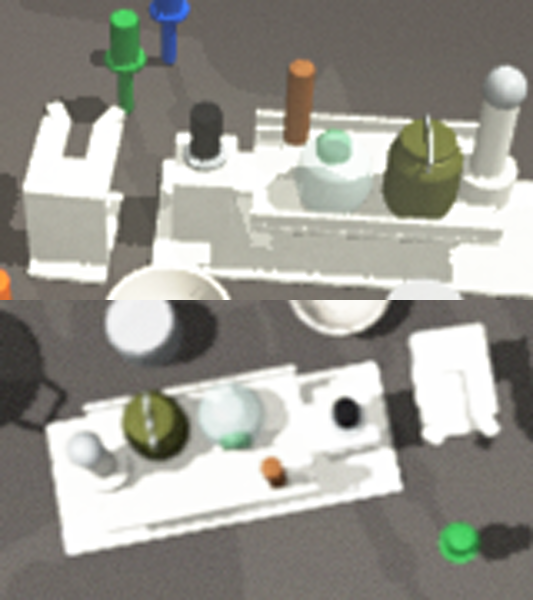

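The crop confirms it: the black pin stands in the rack's right-hand lug with its collar on top. The bracket's slot opens toward the robot, seen at crop (75,125) in the scene half and (455,400) in the top half. Green stands free on the counter. Next I'll measure precisely.

```bash
python3 - <<'E'
from h import *
a=pickle.load(open('scene.pkl','rb'));b=pickle.load(open('top.pkl','rb'))
def plane(S,m,h):
    v,u=np.nonzero(m); K=S['intrinsics'];R=S['R'];o=-R.T@S['t']
    d=np.c_[(u-K[0,2])/K[0,0],(v-K[1,2])/K[1,1],np.ones(len(u))]@R
    return (o+d*((h-o[2])/d[:,2])[:,None])[:,:2]
yaws=[]
for n,S in(('top',b),('scene',a)):
    C=cloud(S);im=S['image'].astype(int);z=C[...,2];X,Y=C[...,0],C[...,1]
    near=(X>460)&(X<660)&(Y>-150)&(Y<-50)
    m=(z>82)&(z<99)&near&(im.min(2)>120)
    p=plane(S,m,90)
    print(n,'plate n',m.sum(),'zmed',np.nanmedian(z[m]).round(1),cv2.minAreaRect(p.astype(np.float32)))
    # black handle
    nb=(X>480)&(X<600)&(Y>-50)&(Y<50)&(im.max(2)<75)&(z>80)
    h=nb&(z>124); print(' handle top z',np.nanpercentile(z[nb],[10,50,90,98]).round(1),nb.sum(),h.sum(), 'cent@130',plane(S,h,130).mean(0).round(1), 'cloud',np.nanmean(C[h],0).round(1),'bbox',np.argwhere(nb).min(0),np.argwhere(nb).max(0))
    # post (brown)
    hsv=cv2.cvtColor(S['image'],cv2.COLOR_RGB2HSV)
    br=(X>400)&(X<650)&(Y>-20)&(Y<130)&(hsv[...,0]<15)&(hsv[...,1]>100)&(z>70)
    t=br&(z>138); print(' post n',br.sum(),t.sum(),np.nanmax(z[br]).round(1),plane(S,t,146).mean(0).round(1))
    # rack base plate + lug
    lug=(z>72)&(z<86)&(X>490)&(X<590)&(Y>-45)&(Y<45)&(im.min(2)>110)
    print(' lug',lug.sum(),np.nanmedian(z[lug]).round(1),cv2.minAreaRect(plane(S,lug,79).astype(np.float32)))
    base=(z>2)&(z<30)&(X>430)&(X<660)&(Y>-60)&(Y<320)&(im.min(2)>110)
    print(' basez',np.nanmedian(z[base]).round(1),base.sum(),cv2.minAreaRect(plane(S,base,8).astype(np.float32)))
    # fork region ascii
    w=m
    r,c=np.argwhere(w).min(0),np.argwhere(w).max(0)
    for i in range(r[0]-1,c[0]+2): print(''.join('#' if w[i,j] else '.' for j in range(r[1]-1,c[1]+2)),i,end='\n')
E
```

```text
top plate n 530 zmed 90.5 ((572.4900512695312, -99.76095581054688), (105.41272735595703, 66.54166412353516), 7.559750556945801)
 handle top z [115.8 128.3 132.3 134.4] 48 39 cent@130 [540.4   1.1] cloud [540.5   1.1 129.4] bbox [205 306] [212 312]
 post n 40 30 151.0 [486.9  67.4]
 lug 197 79.7 ((546.8561401367188, 3.552581787109375), (58.85383987426758, 49.31404113769531), 10.200996398925781)
 basez 7.8 1331 ((547.7945556640625, 127.39944458007812), (371.89404296875, 233.97401428222656), 89.53937530517578)
............................. 182
...............#######....... 183
........##############....... 184
..#####################...... 185
.###.##################...... 186
..#####################...... 187
..#####################...... 188
..#####################...... 189
..######################..... 190
..######################..... 191
..######################..... 192
...#####################..... 193
...#####################..... 194
...#####################..... 195
...#############.########.... 196
...#######.......########.... 197
...########.......#######.... 198
....#####
[... 1744 characters left out ...]
########.... 209
....#########........########.... 210
....#########.......#########.... 211
....#########.......#########.... 212
...#########################..... 213
...#########################..... 214
...#########################..... 215
...##.######################..... 216
..##########################..... 217
..#########################...... 218
..#########################...... 219
.##########################...... 220
.##########################...... 221
.##########################...... 222
.#########################....... 223
.#..######################....... 224
...#....#.######.#########....... 225
...................#.#####....... 226
................................. 227
```

```bash
python3 - <<'E'
from h import *
a=pickle.load(open('scene.pkl','rb'));b=pickle.load(open('top.pkl','rb'))
np.set_printoptions(linewidth=200)
for n,S in(('top',b),('scene',a)):
    C=cloud(S);im=S['image'].astype(int);z=C[...,2];X,Y=C[...,0],C[...,1]
    k=(z>160)&(z<215)&(X>440)&(X<600)&(Y>150)&(Y<300); v,u=np.nonzero(k)
    print(n,'column',k.sum(),np.nanmean(C[k],0).round(1),np.nanmin(C[k],0).round(),np.nanmax(C[k],0).round())
    t=(z>125)&(z<137)&(X>510)&(X<580)&(Y>-30)&(Y<30)&(im.max(2)<110); r=C[t]; print('handle all',t.sum(),np.percentile(r,[2,50,98],0).round(1).tolist())
    g=im.sum(2)//3
    print(g[201:218,302:317] if n=='top' else g[193:216,318:336])
    # slot edges, sub-pixel, white/dark threshold on rows
    rows=range(199,210) if n=='top' else range(201,211)
    u0,u1=((329,355) if n=='top' else (274,304)); mids=[]
    for r in rows:
        q=np.nan_to_num(z[r,u0:u1])>82; i=np.nonzero(q)[0]; gap=np.argmax(np.diff(i)); L=i[gap]+u0;Rr=i[gap+1]+u0
        p1=ray(S,L+.5,r,90);p2=ray(S,Rr-.5,r,90); mids.append(np.r_[(p1+p2)[:2]/2,np.linalg.norm(p1-p2)])
    mids=np.array(mids);f=np.polyfit(mids[:,0],mids[:,1],1);print('slot line yaw',np.degrees(np.arctan(f[0])).round(1),'y at x=574',np.polyval(f,574).round(1),'w',mids[:,2].mean().round(1))
print('closed end top',ray(b,342,196.5,90).round(1),'scene',ray(a,289,212.5,90).round(1))
E
```

```text
top column 111 [501.8 227.5 182.8] [487. 213. 166.] [518. 246. 193.]
handle all 42 [[531.3, -9.4, 126.0], [540.9, 2.5, 129.7], [550.7, 11.7, 133.4]]
[[240 246 252 253 253 253 254 255 255 254 254 254 254 254 254]
 [253 253 253 253 254 254 254 255 255 255 255 254 254 254 254]
 [253 253 253 254 254 242 230 241 255 255 255 255 255 254 247]
 [252 253 253 245 198 133 105 123 178 237 255 255 255 252 234]
 [253 253 245 182  92  43  27  29  57 138 234 255 255 244 223]
 [253 253 227 118  44  32  31  35  31  60 130 199 221 223 213]
 [254 252 207  96  37  36  39  32  39  37  76 146 188 208 208]
 [253 250 196  94  41  37  40  37  35  32  69 131 178 203 210]
 [254 250 201 101  45  38  36  34  31  31  61 128 175 203 210]
 [254 251 209 116  50  38  35  35  33  26  63 126 170 199 210]
 [254 252 235 161  72  30  27  23  21  35  79 132 173 199 209]
 [254 253 244 205 125  61  28  21  41  67 120 162 192 229 234]
 [254 254 251 239 204 159 120 108 130 158 178 198 228 252 255]
 [254 254 253 248 241 235 215 211 223 231 225 230 242 254 255]
 [254 254 254 253 248 243 241 237 235 237 240 250 255 255 255]
 [254 
[... 1445 characters left out ...]
228 208 177  75  56  61  62  63  65  61  61  70 177 255 255 255 255]
 [210 212 171 158  77  59  62  61  64  63  63  61  80 198 244 250 255 255]
 [212 211 168 159  79  58  62  63  65  60  64  63  84 196 241 252 255 254]
 [210 196 162 160 115  76  60  59  64  62  60  80 138 237 242 248 254 255]
 [213 207 152 160 177 142 117  77  89  91 114 158 222 232 238 247 254 254]
 [218 211 169 152 237 234 222 155 183 190 221 227 228 219 201 252 254 253]
 [235 235 216 150 169 220 213 215 219 220 221 220 203 179 231 252 254 252]
 [255 255 255 231 190 152 141 167 168 172 171 182 209 228 251 253 253 253]]
slot line yaw 7.9 y at x=574 -98.5 w 21.0
closed end top [ 582.6 -103.5   90. ] scene [581.8 -91.3  90. ]
```

```bash
python3 - <<'E'
from h import *
a=pickle.load(open('scene.pkl','rb'));b=pickle.load(open('top.pkl','rb'))
A=ray(a,326.7,198.4,130);B=ray(b,308.5,207.6,130);print(A.round(1),B.round(1))
# triangulated height from two views
def line(S,u,v):
    o=-S['R'].T@S['t'];d=S['R'].T@np.linalg.solve(S['intrinsics'],[u,v,1.]);return o,d/np.linalg.norm(d)
def tri(p,q):
    o1,d1=line(a,*p);o2,d2=line(b,*q);M=np.c_[d1,-d2];s=np.linalg.lstsq(M,o2-o1,rcond=None)[0]
    x,y=o1+s[0]*d1,o2+s[1]*d2;return ((x+y)/2).round(1),np.linalg.norm(x-y).round(1)
print('handle',tri((326.7,198.4),(308.5,207.6)))
print('slot end',tri((285.5,212.5),(341,196.5)))
o=robot.get_obs();t=np.array([543,2.5,0]);p=np.array(o['ee_pos']);from scipy.spatial.transform import Rotation as Ro
R=Ro.from_quat(o['tcp_rot']).as_matrix();print('R',R.round(3));t[2]=p[2];print('tool shift',(R.T@(t-p)).round(1),p.round(1))
E
```

```text
[543.1   3.8 130. ] [541.6   1.1 130. ]
handle (array([541.7,   2.3, 128.5]), np.float64(2.4))
slot end (array([ 583.1, -100.7,   88.8]), np.float64(0.5))
R [[ 0.915  0.403 -0.   ]
 [ 0.403 -0.915  0.001]
 [-0.    -0.001 -1.   ]]
tool shift [ 4.979e+02 -4.081e+02  4.000e-01] [ 251.8 -571.7  204.9]
```

```bash
python3 -m handwheel '[{"dx":0.2,"dy":-0.164,"gripper":0},{"dx":0.2,"dy":-0.164,"gripper":0},{"dx":0.2,"dy":-0.164,"gripper":0},{"dx":0.2,"dy":-0.164,"gripper":0},{"dx":0.2,"dy":-0.164,"gripper":0}]' 30; python3 -m handwheel '[{"dx":0.2,"dy":-0.164,"gripper":0.2},{"dx":0.2,"dy":-0.164,"gripper":0.2},{"dx":0.2,"dy":-0.164,"gripper":0.2},{"dx":0.2,"dy":-0.164,"gripper":0.2},{"dx":0.2,"dy":-0.164,"gripper":0.2}]'
cat > go.py <<'E'
import sys
from h import *
from scipy.spatial.transform import Rotation as Ro
# go.py x y z yaw_deg(tool x): remaining shift/turn from the measured pose, in row units
o=robot.get_obs();R=Ro.from_quat(o['tcp_rot']);x,y,z,w=map(float,sys.argv[1:])
G=Ro.from_euler('z',w,degrees=True)*Ro.from_euler('x',180,degrees=True)
print('d',(R.inv().apply(np.array([x,y,z])-o['ee_pos'])/1e3).round(4),'a',((R.inv()*G).as_rotvec()/np.pi).round(4))
print('t',round(o['time_s'],2),'pos',np.round(o['ee_pos'],1),'tool x',R.as_matrix()[:,0].round(3),'w',round(o['grip_width'],1),'gf',round(o['gripper_force'],1),'F',np.round(o['contact_force'],1))
E
python3 go.py 542.4 2.4 205 7.3
```

```text
d [ 4.974e-01 -4.083e-01  3.000e-04] a [-0.0003  0.0001  0.0915]
t 0.1 pos [ 251.8 -571.7  204.9] tool x [ 0.915  0.403 -0.   ] w 93.9 gf 0.0 F [-0.3 -1.  -0.4]invalid input
invalid input
```

```bash
python3 -m handwheel '[{"ax":0,"ay":0,"az":0,"dx":0.2,"dy":-0.164,"dz":0,"gripper":0},{"ax":0,"ay":0,"az":0,"dx":0.2,"dy":-0.164,"dz":0,"gripper":0},{"ax":0,"ay":0,"az":0,"dx":0.2,"dy":-0.164,"dz":0,"gripper":0},{"ax":0,"ay":0,"az":0,"dx":0.2,"dy":-0.164,"dz":0,"gripper":0},{"ax":0,"ay":0,"az":0,"dx":0.2,"dy":-0.164,"dz":0,"gripper":0}]' 30; python3 go.py 542.4 2.4 205 7.3
```

```text
time_s: 0.6
ee_pos: [365.3, -347.0, 205.3]
tcp_rot: [0.979, 0.206, -0.0, -0.0]
contact_force: [1.7, -0.2, -0.4]
grip_width: 94.1
gripper_force: 0.0
d [ 3.029e-01 -2.484e-01  3.000e-04] a [-0.      0.0001  0.0914]
t 0.6 pos [ 365.3 -347.   205.3] tool x [ 0.915  0.403 -0.   ] w 94.1 gf 0.0 F [ 1.7 -0.2 -0.4]
```

```bash
python3 -m handwheel '[{"ax":0,"ay":0,"az":0.09,"dx":0.303,"dy":-0.248,"dz":0,"gripper":0.2},{"ax":0,"ay":0,"az":0.09,"dx":0.303,"dy":-0.248,"dz":0,"gripper":0.2},{"ax":0,"ay":0,"az":0.09,"dx":0.303,"dy":-0.248,"dz":0,"gripper":0.2},{"ax":0,"ay":0,"az":0.09,"dx":0.303,"dy":-0.248,"dz":0,"gripper":0.2},{"ax":0,"ay":0,"az":0.09,"dx":0.303,"dy":-0.248,"dz":0,"gripper":0.2}]' 30; python3 go.py 542.4 2.4 205 7.3
```

```text
time_s: 1.1
ee_pos: [471.6, -138.7, 205.5]
tcp_rot: [0.998, 0.066, -0.0, 0.0]
contact_force: [1.6, -0.8, -0.9]
grip_width: 74.9
gripper_force: 0.0
d [ 0.0888 -0.1306  0.0005] a [0.     0.     0.0014]
t 1.1 pos [ 471.6 -138.7  205.5] tool x [ 0.991  0.131 -0.   ] w 74.9 gf 0.0 F [ 1.6 -0.8 -0.9]
```

```bash
python3 -m handwheel '[{"ax":0,"ay":0,"az":0,"dx":0.04,"dy":-0.06,"dz":0,"gripper":0.2},{"ax":0,"ay":0,"az":0,"dx":0.065,"dy":-0.095,"dz":0,"gripper":0.2},{"ax":0,"ay":0,"az":0,"dx":0.083,"dy":-0.122,"dz":0,"gripper":0.2},{"ax":0,"ay":0,"az":0,"dx":0.083,"dy":-0.122,"dz":0,"gripper":0.2},{"ax":0,"ay":0,"az":0,"dx":0.083,"dy":-0.122,"dz":0,"gripper":0.2}]' ; python3 go.py 542.4 2.4 94 7.3
```

```text
time_s: 1.6
ee_pos: [537.3, -7.9, 205.0]
tcp_rot: [0.998, 0.067, -0.001, -0.0]
contact_force: [-0.2, -1.1, -0.7]
grip_width: 75.2
gripper_force: 0.0
d [ 0.0066 -0.0095  0.111 ] a [-0.0001  0.0003  0.0021]
t 1.6 pos [537.3  -7.9 205. ] tool x [ 0.991  0.134 -0.001] w 75.2 gf 0.0 F [-0.2 -1.1 -0.7]
```

```bash
python3 -m handwheel '[{"ax":0,"ay":0,"az":0.002,"dx":0.0066,"dy":-0.0095,"dz":0.02,"gripper":0.2},{"ax":0,"ay":0,"az":0.002,"dx":0.0066,"dy":-0.0095,"dz":0.055,"gripper":0.2},{"ax":0,"ay":0,"az":0.002,"dx":0.0066,"dy":-0.0095,"dz":0.085,"gripper":0.2},{"ax":0,"ay":0,"az":0.002,"dx":0.0066,"dy":-0.0095,"dz":0.105,"gripper":0.2},{"ax":0,"ay":0,"az":0.002,"dx":0.0066,"dy":-0.0095,"dz":0.111,"gripper":0.2}]' ; python3 - <<'E'
from h import *
a=snap('scene');b=snap('top')
A=cv2.resize(a['image'][150:240,265:425],(533,300),interpolation=cv2.INTER_CUBIC)
B=cv2.resize(b['image'][155:245,235:395],(533,300),interpolation=cv2.INTER_CUBIC)
cv2.imwrite('pics/pre.png',np.vstack([A,B])[:,:,::-1])
E
python3 go.py 542.4 2.4 94 7.3
```

```text
time_s: 2.1
ee_pos: [541.1, -0.0, 92.5]
tcp_rot: [0.998, 0.062, -0.002, 0.0]
contact_force: [0.7, -0.0, 0.2]
grip_width: 75.4
gripper_force: 0.0
d [ 0.0005 -0.0019  0.0002] a [ 0.      0.0004 -0.0009]
t 2.2 pos [5.422e+02 5.000e-01 9.420e+01] tool x [ 0.992  0.124 -0.001] w 75.1 gf 0.0 F [ 0.2 -0.4  0.7]
```

View pics/pre.png

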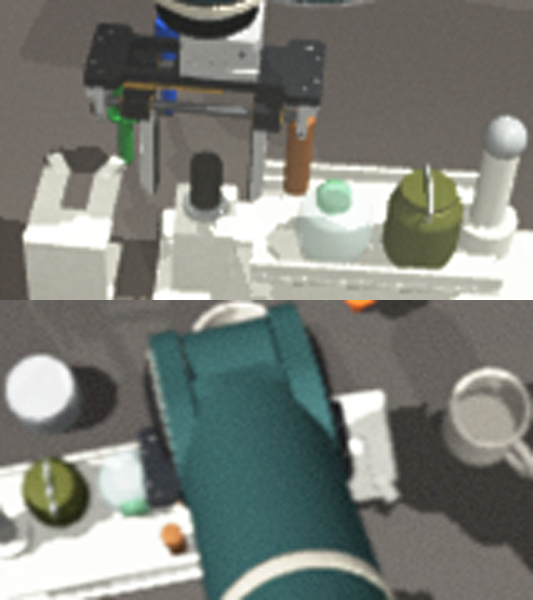

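The fingers stand either side of the black handle, at crop x 150 and 257 with the handle at 207, and the salt pig is clear. I'll close now.

```bash
python3 -m handwheel '[{"ax":0,"ay":0,"az":0,"dx":0,"dy":-0.002,"dz":0,"gripper":0.8},{"ax":0,"ay":0,"az":0,"dx":0,"dy":-0.002,"dz":0,"gripper":0.8},{"ax":0,"ay":0,"az":0,"dx":0,"dy":-0.002,"dz":0,"gripper":0.8},{"ax":0,"ay":0,"az":0,"dx":0,"dy":-0.002,"dz":0,"gripper":0.8},{"ax":0,"ay":0,"az":0,"dx":0,"dy":-0.002,"dz":0,"gripper":0.8}]' 30; python3 go.py 542.4 2.4 190 7.3
```

```text
time_s: 2.7
ee_pos: [542.5, 3.4, 94.7]
tcp_rot: [0.998, 0.063, 0.0, 0.0]
contact_force: [-0.5, -0.2, -0.1]
grip_width: 38.6
gripper_force: 0.0
d [-0.0002  0.001  -0.0953] a [ 0.     -0.0001 -0.0005]
t 2.7 pos [542.5   3.4  94.7] tool x [0.992 0.125 0.   ] w 38.6 gf 0.0 F [-0.5 -0.2 -0.1]
```

```bash
python3 -m handwheel '[{"ax":0,"ay":0,"az":0,"dx":0,"dy":0,"dz":0,"gripper":0.85},{"ax":0,"ay":0,"az":0,"dx":0,"dy":0,"dz":0,"gripper":0.85},{"ax":0,"ay":0,"az":0,"dx":0,"dy":0,"dz":0,"gripper":0.85},{"ax":0,"ay":0,"az":0,"dx":0,"dy":0,"dz":0,"gripper":0.85},{"ax":0,"ay":0,"az":0,"dx":0,"dy":0,"dz":0,"gripper":0.85}]' 30; python3 go.py 542.4 2.4 190 7.3
```

```text
time_s: 3.2
ee_pos: [542.4, 3.5, 94.5]
tcp_rot: [0.998, 0.063, -0.0, -0.0]
contact_force: [-0.1, -1.5, 1.8]
grip_width: 25.4
gripper_force: 30.0
d [-0.0002  0.001  -0.0955] a [-0.      0.     -0.0005]
t 3.2 pos [542.4   3.5  94.5] tool x [ 0.992  0.125 -0.   ] w 25.4 gf 30.0 F [-0.1 -1.5  1.8]
```

```bash
python3 -m handwheel '[{"ax":0,"ay":0,"az":0,"dx":0,"dy":0,"dz":-0.01,"gripper":0.85},{"ax":0,"ay":0,"az":0,"dx":0,"dy":0,"dz":-0.03,"gripper":0.85},{"ax":0,"ay":0,"az":0,"dx":0,"dy":0,"dz":-0.05,"gripper":0.85},{"ax":0,"ay":0,"az":0,"dx":0,"dy":0,"dz":-0.07,"gripper":0.85},{"ax":0,"ay":0,"az":0,"dx":0,"dy":0,"dz":-0.09,"gripper":0.85}]'; python3 -m handwheel '[{"ax":0,"ay":0,"az":0,"dx":0,"dy":0,"dz":-0.01,"gripper":0.85},{"ax":0,"ay":0,"az":0,"dx":0,"dy":0,"dz":-0.01,"gripper":0.85}]'; python3 - <<'E'
from h import *
a=snap('scene');pickle.dump(a,open('l.pkl','wb'))
A=cv2.resize(a['image'][110:240,265:425],(650,528),interpolation=cv2.INTER_CUBIC)
cv2.imwrite('pics/lift.png',A[:,:,::-1])
E
python3 go.py 573.3 -99.3 194.5 7.3
```

```text
time_s: 3.7
ee_pos: [542.2, 3.6, 185.9]
tcp_rot: [0.998, 0.063, 0.0, -0.0]
contact_force: [-0.4, 0.5, -1.6]
grip_width: 25.5
gripper_force: 30.0
time_s: 3.9
ee_pos: [542.9, 3.5, 195.7]
tcp_rot: [0.998, 0.063, 0.001, 0.0]
contact_force: [0.1, -0.4, -2.5]
grip_width: 25.5
gripper_force: 30.0
d [1.770e-02 1.058e-01 1.000e-04] a [ 0.     -0.0002 -0.0005]
t 3.95 pos [542.4   3.4 194.6] tool x [0.992 0.125 0.001] w 25.7 gf 30.0 F [-0.2  0.1 -2.4]
```

View pics/lift.png

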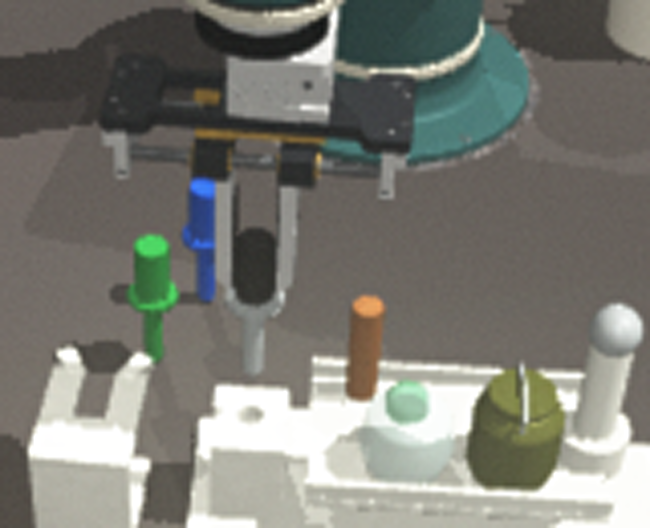

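The pin hangs upright below the fingers with its shank tip at crop (253,370), and the emptied bore shows at (250,412). I'll compare where it sits relative to the TCP.

```bash
python3 - <<'E'
from h import *
s=pickle.load(open('l.pkl','rb'))
f=lambda x,y:(265+x/4.0625-.4,110+y/4.0625-.4)
print('bore',ray(s,*f(250,412),79).round(1),'tip',ray(s,*f(253,370),117).round(1))
C=cloud(s);z=C[...,2];m=(abs(C[...,0]-545)<25)&(abs(C[...,1]-3)<9)
k=m&(z>118)&(z<165);print('shank',k.sum(),np.nanmedian(C[k],0).round(1)); 
for lo in(115,130,145,160):
    k=m&(z>lo)&(z<lo+15);print(lo,np.nanmean(C[k],0).round(1),k.sum())
E
```

```text
bore [539.6   2.5  79. ] tip [538.1   3.4 117. ]
shank 60 [548.3   6.  143.5]
115 [547.    4.9 126. ] 13
130 [548.1   5.4 138.2] 18
145 [549.2   5.6 153.1] 21
160 [548.2   5.1 164.8] 15
```

```bash
python3 -m handwheel '[{"ax":0,"ay":0,"az":0,"dx":0.004,"dy":0.03,"dz":0,"gripper":0.85},{"ax":0,"ay":0,"az":0,"dx":0.008,"dy":0.065,"dz":0,"gripper":0.85},{"ax":0,"ay":0,"az":0,"dx":0.0127,"dy":0.095,"dz":0,"gripper":0.85},{"ax":0,"ay":0,"az":0,"dx":0.0127,"dy":0.1055,"dz":0,"gripper":0.85},{"ax":0,"ay":0,"az":0,"dx":0.0127,"dy":0.1055,"dz":0,"gripper":0.85}]'; python3 - <<'E'
from h import *
a=snap('scene');pickle.dump(a,open('m.pkl','wb'))
A=cv2.resize(a['image'][120:230,250:370],(570,522),interpolation=cv2.INTER_CUBIC)
cv2.imwrite('pics/over.png',A[:,:,::-1])
E
python3 go.py 568.3 -99.8 194.5 7.3
```

```text
time_s: 4.45
ee_pos: [567.7, -100.9, 193.2]
tcp_rot: [0.998, 0.062, -0.001, -0.0]
contact_force: [0.3, 0.3, -2.6]
grip_width: 25.6
gripper_force: 30.0
d [ 0.0005  0.0006 -0.001 ] a [-0.0003  0.0005 -0.0007]
t 4.5 pos [567.7 -99.3 193.5] tool x [ 0.992  0.125 -0.001] w 25.2 gf 30.0 F [ 0.7  0.7 -2.2]
```

View pics/over.png

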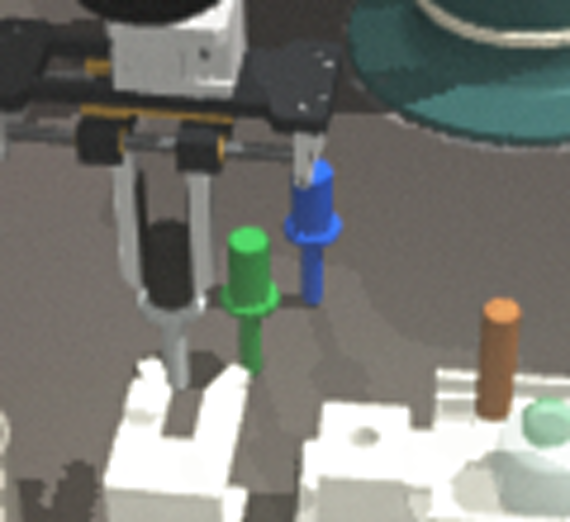

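```bash
python3 - <<'E'
from h import *
s=pickle.load(open('m.pkl','rb'))
print('tip',ray(s,287.5,201.2,116).round(1))
C=cloud(s);z=C[...,2];m=(abs(C[...,0]-570)<25)&(abs(C[...,1]+99)<12)&(z>118)&(z<158)
print('shank',m.sum(),np.nanmedian(C[m],0).round(1))
E
```

```text
tip [566.2 -99.3 116. ]
shank 55 [572.5 -98.6 139.5]
```

```bash
python3 -m handwheel '[{"ax":0,"ay":0,"az":0,"dx":0,"dy":0,"dz":0.015,"gripper":0.85},{"ax":0,"ay":0,"az":0,"dx":0,"dy":0,"dz":0.03,"gripper":0.85},{"ax":0,"ay":0,"az":0,"dx":0,"dy":0,"dz":0.045,"gripper":0.85},{"ax":0,"ay":0,"az":0,"dx":0,"dy":0,"dz":0.06,"gripper":0.85}]'; python3 -m handwheel '[{"ax":0,"ay":0,"az":0,"dx":0,"dy":0,"dz":0.012,"gripper":0.85},{"ax":0,"ay":0,"az":0,"dx":0,"dy":0,"dz":0.022,"gripper":0.85},{"ax":0,"ay":0,"az":0,"dx":0,"dy":0,"dz":0.025,"gripper":0.85},{"ax":0,"ay":0,"az":0,"dx":0,"dy":0,"dz":0.025,"gripper":0.85}]'; python3 go.py 568.3 -99.8 105.5 7.3
```

```text
time_s: 4.9
ee_pos: [567.8, -99.0, 132.6]
tcp_rot: [0.998, 0.063, -0.001, -0.0]
contact_force: [0.9, 0.8, -1.6]
grip_width: 25.3
gripper_force: 30.0
time_s: 5.3
ee_pos: [568.2, -99.5, 109.1]
tcp_rot: [0.998, 0.063, -0.0, -0.0]
contact_force: [-1.0, 0.1, -1.7]
grip_width: 25.6
gripper_force: 30.0
d [0.0001 0.0003 0.0036] a [-0.0001  0.0001 -0.0005]
t 5.3 pos [568.2 -99.5 109.1] tool x [ 0.992  0.125 -0.   ] w 25.6 gf 30.0 F [-1.   0.1 -1.7]
```

No contact yet. I'll lower it slowly onto the fork.

```bash
python3 -m handwheel '[{"ax":0,"ay":0,"az":0,"dx":0,"dy":0,"dz":0.001,"gripper":0.85},{"ax":0,"ay":0,"az":0,"dx":0,"dy":0,"dz":0.002,"gripper":0.85},{"ax":0,"ay":0,"az":0,"dx":0,"dy":0,"dz":0.003,"gripper":0.85},{"ax":0,"ay":0,"az":0,"dx":0,"dy":0,"dz":0.003,"gripper":0.85}]'; python3 go.py 568.3 -99.8 105.5 7.3; python3 -c "
from h import *
s=snap('scene');A=cv2.resize(s['image'][130:240,250:370],(570,522),interpolation=cv2.INTER_CUBIC);cv2.imwrite('pics/low.png',A[:,:,::-1])"
```

```text
time_s: 5.7
ee_pos: [568.2, -99.6, 106.5]
tcp_rot: [0.998, 0.063, 0.0, 0.0]
contact_force: [-0.6, 0.5, -2.0]
grip_width: 25.3
gripper_force: 30.0
d [0.     0.0002 0.001 ] a [ 0.     -0.     -0.0005]
t 5.7 pos [568.2 -99.6 106.5] tool x [0.992 0.125 0.   ] w 25.3 gf 30.0 F [-0.6  0.5 -2. ]
```

View pics/low.png

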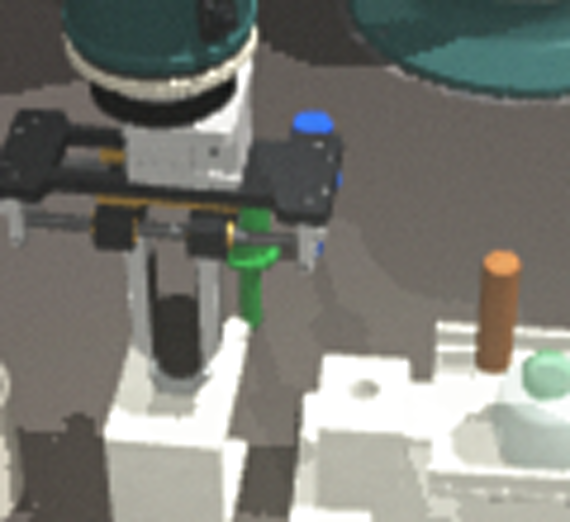

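The shank is in the slot and the collar, at crop (178,382), sits just above the fork near the slot's closed end. I'll lower the last bit until contact, then open.

```bash
python3 -m handwheel '[{"ax":0,"ay":0,"az":0,"dx":0,"dy":0,"dz":0.001,"gripper":0.85},{"ax":0,"ay":0,"az":0,"dx":0,"dy":0,"dz":0.0015,"gripper":0.85},{"ax":0,"ay":0,"az":0,"dx":0,"dy":0,"dz":0.0015,"gripper":0.85}]'; python3 go.py 568.3 -99.8 105.5 7.3
```

```text
time_s: 6.05
ee_pos: [568.4, -99.7, 105.5]
tcp_rot: [0.998, 0.063, 0.0, 0.0]
contact_force: [-3.3, 0.4, 6.7]
grip_width: 25.5
gripper_force: 30.0
d [-0.0001  0.0001 -0.    ] a [ 0.0001 -0.0001 -0.0005]
t 6.05 pos [568.4 -99.7 105.5] tool x [0.992 0.125 0.   ] w 25.5 gf 30.0 F [-3.3  0.4  6.7]
```

Contact: +6.7 N upward. Releasing.

```bash
python3 -m handwheel '[{"ax":0,"ay":0,"az":0,"dx":0,"dy":0,"dz":0,"gripper":0.6},{"ax":0,"ay":0,"az":0,"dx":0,"dy":0,"dz":0,"gripper":0.3},{"ax":0,"ay":0,"az":0,"dx":0,"dy":0,"dz":0,"gripper":0.3},{"ax":0,"ay":0,"az":0,"dx":0,"dy":0,"dz":0,"gripper":0.3},{"ax":0,"ay":0,"az":0,"dx":0,"dy":0,"dz":0,"gripper":0.3}]'; python3 -m handwheel '[{"ax":0,"ay":0,"az":0,"dx":0,"dy":0,"dz":-0.02,"gripper":0.3},{"ax":0,"ay":0,"az":0,"dx":0,"dy":0,"dz":-0.05,"gripper":0.3},{"ax":0,"ay":0,"az":0,"dx":0,"dy":0,"dz":-0.09,"gripper":0.3},{"ax":0,"ay":0,"az":0,"dx":0,"dy":0,"dz":-0.13,"gripper":0.3},{"ax":0,"ay":0,"az":0,"dx":0,"dy":0,"dz":-0.14,"gripper":0.3}]';  python3 - <<'E'
from h import *
s=snap('scene');A=cv2.resize(s['image'][130:240,250:370],(570,522),interpolation=cv2.INTER_CUBIC);cv2.imwrite('pics/rel.png',A[:,:,::-1])
C=cloud(s);im=s['image'].astype(int);z=C[...,2]
t=(z>100)&(z<150)&(abs(C[...,0]-570)<30)&(abs(C[...,1]+99)<25)&(im.max(2)<110)
print('handle',t.sum(),np.nanpercentile(C[t],[2,50,98],0).round(1).tolist())
E
python3 go.py 568.3 -99.8 105.5 7.3
```

```text
time_s: 6.55
ee_pos: [568.2, -99.6, 104.9]
tcp_rot: [0.998, 0.063, -0.0, -0.0]
contact_force: [0.6, 0.4, 1.1]
grip_width: 62.1
gripper_force: 0.0
time_s: 7.05
ee_pos: [569.7, -99.7, 249.3]
tcp_rot: [0.998, 0.063, 0.003, 0.001]
contact_force: [-0.1, -0.1, -0.9]
grip_width: 65.7
gripper_force: 0.0
handle 137 [[558.7, -108.9, 103.0], [577.2, -96.3, 132.1], [581.9, -86.7, 143.4]]
d [-0.002  -0.0003  0.1432] a [ 0.0005 -0.0015 -0.0005]
t 7.1 pos [569.6 -99.7 248.7] tool x [0.992 0.125 0.005] w 65.6 gf 0.0 F [ 0.6 -0.6  1.2]
```

View pics/rel.png

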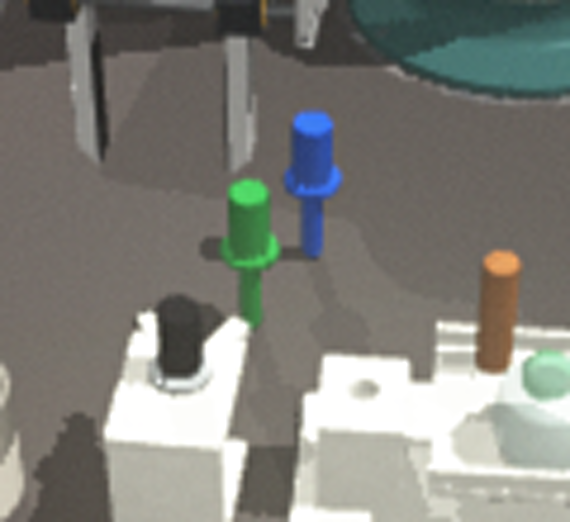

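The pin hangs upright in the slot with its collar on the fork, at crop (180,365), and its handle top measures about 142 mm. Pivot-to-post comes to 160.5 mm against the 160.6 mm given, with rack yaw about 8.9°. Next is the post.

```bash
python3 go.py 489 69 235 8.9
```

```text
d [-0.0589 -0.1775  0.0131] a [ 0.0005 -0.0015 -0.0094]
t 7.1 pos [569.6 -99.7 248.7] tool x [0.992 0.125 0.005] w 65.6 gf 0.0 F [ 0.6 -0.6  1.2]
```

```bash
python3 -m handwheel '[{"ax":0,"ay":0,"az":-0.009,"dx":-0.059,"dy":-0.1775,"dz":0.013,"gripper":0.45},{"ax":0,"ay":0,"az":-0.009,"dx":-0.059,"dy":-0.1775,"dz":0.013,"gripper":0.45},{"ax":0,"ay":0,"az":-0.009,"dx":-0.059,"dy":-0.1775,"dz":0.013,"gripper":0.45},{"ax":0,"ay":0,"az":-0.009,"dx":-0.059,"dy":-0.1775,"dz":0.013,"gripper":0.45},{"ax":0,"ay":0,"az":-0.009,"dx":-0.059,"dy":-0.1775,"dz":0.013,"gripper":0.45}]';python3 -m handwheel '[{"ax":0,"ay":0,"az":0,"dx":0,"dy":0,"dz":0,"gripper":0.45},{"ax":0,"ay":0,"az":0,"dx":0,"dy":0,"dz":0.03,"gripper":0.45},{"ax":0,"ay":0,"az":0,"dx":0,"dy":0,"dz":0.065,"gripper":0.45},{"ax":0,"ay":0,"az":0,"dx":0,"dy":0,"dz":0.08,"gripper":0.45},{"ax":0,"ay":0,"az":0,"dx":0,"dy":0,"dz":0.08,"gripper":0.45}]'; python3 go.py 489 69 112 8.9; python3 -c "
from h import *
s=snap('scene');A=cv2.resize(s['image'][120:240,280:440],(640,480),interpolation=cv2.INTER_CUBIC);cv2.imwrite('pics/post.png',A[:,:,::-1])"
```

```text
time_s: 7.6
ee_pos: [485.0, 73.4, 230.9]
tcp_rot: [0.997, 0.08, -0.001, -0.0]
contact_force: [-0.2, -1.5, 0.2]
grip_width: 51.9
gripper_force: 0.0
time_s: 8.1
ee_pos: [486.4, 67.7, 149.5]
tcp_rot: [0.997, 0.076, -0.002, -0.0]
contact_force: [0.3, 0.3, 0.1]
grip_width: 51.9
gripper_force: 0.0
d [ 0.003  -0.0008  0.0375] a [-0.0002  0.0014 -0.0009]
t 8.1 pos [486.4  67.7 149.5] tool x [ 0.988  0.152 -0.004] w 51.9 gf 0.0 F [0.3 0.3 0.1]
```

View pics/post.png

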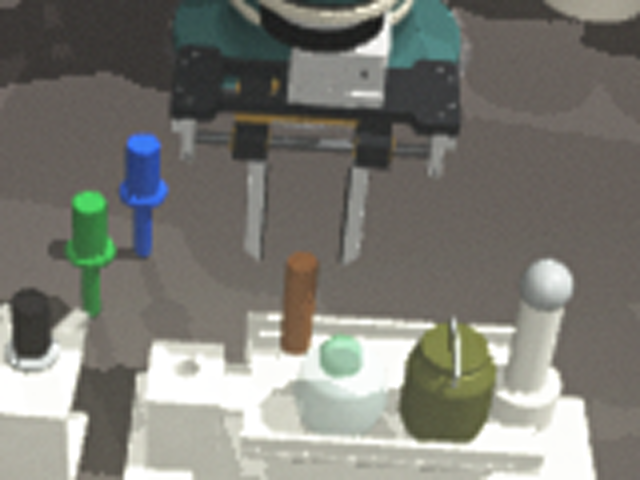

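The finger tips at crop x 255 and 349 straddle the post at 301, with nothing else between them. I'll descend and grip.

```bash
python3 -m handwheel '[{"ax":0,"ay":0,"az":0,"dx":0.003,"dy":-0.001,"dz":0.015,"gripper":0.45},{"ax":0,"ay":0,"az":0,"dx":0.003,"dy":-0.001,"dz":0.03,"gripper":0.45},{"ax":0,"ay":0,"az":0,"dx":0.003,"dy":-0.001,"dz":0.037,"gripper":0.45},{"ax":0,"ay":0,"az":0,"dx":0.003,"dy":-0.001,"dz":0.037,"gripper":0.85},{"ax":0,"ay":0,"az":0,"dx":0.003,"dy":-0.001,"dz":0.037,"gripper":0.85}]' 40;python3 -m handwheel '[{"ax":0,"ay":0,"az":0,"dx":0,"dy":0,"dz":0,"gripper":0.9},{"ax":0,"ay":0,"az":0,"dx":0,"dy":0,"dz":0,"gripper":0.9},{"ax":0,"ay":0,"az":0,"dx":0,"dy":0,"dz":0,"gripper":0.9},{"ax":0,"ay":0,"az":0,"dx":0,"dy":0,"dz":0,"gripper":0.9},{"ax":0,"ay":0,"az":0,"dx":0,"dy":0,"dz":0,"gripper":0.9}]' 40; python3 - <<'E'
from h import *
from scipy.spatial.transform import Rotation as Ro
o=robot.get_obs();p=np.array(o['ee_pos']);R=Ro.from_quat(o['tcp_rot']);print(p.round(1),o['grip_width'],o['gripper_force'],np.round(o['contact_force'],1))
c=np.array([506.7,228.4,p[2]]);print('radius',np.linalg.norm(p-c))
for a in(.05,.1,.2,.3,.4,.5,.6,.7,.8,.9,1,1.05):
    q=c+Ro.from_rotvec([0,0,-a]).apply(p-c);print(a,'az',round(a/np.pi,4),'d',(R.inv().apply(q-p)/1e3).round(4),q.round())
E
```

```text
time_s: 8.65
ee_pos: [490.7, 70.4, 115.8]
tcp_rot: [0.997, 0.077, 0.0, -0.0]
contact_force: [-0.6, -0.5, 0.3]
grip_width: 39.0
gripper_force: 0.0
time_s: 9.15
ee_pos: [490.5, 69.9, 115.5]
tcp_rot: [0.997, 0.077, 0.0, 0.0]
contact_force: [-1.4, -4.4, 6.1]
grip_width: 21.9
gripper_force: 40.0
[490.5  69.9 115.5] 21.897868757777267 40.001848340034485 [-1.4 -4.4  6.1]
radius 159.31373329881723
0.05 az 0.0159 d [-0.0077 -0.0022 -0.    ] [483.  71. 116.]
0.1 az 0.0318 d [-0.0152 -0.0048 -0.    ] [475.  72. 116.]
0.2 az 0.0637 d [-0.0298 -0.0111 -0.    ] [459.  76. 116.]
0.3 az 0.0955 d [-0.0438 -0.0188 -0.    ] [444.  82. 116.]
0.4 az 0.1273 d [-0.0569 -0.0278 -0.0001] [430.  89. 116.]
0.5 az 0.1592 d [-0.069  -0.0381 -0.0001] [417.  97. 116.]
0.6 az 0.191 d [-0.08   -0.0496 -0.0001] [404. 107. 116.]
0.7 az 0.2228 d [-0.0899 -0.0621 -0.0001] [392. 118. 116.]
0.8 az 0.2546 d [-0.0984 -0.0756 -0.0001] [382. 130. 116.]
0.9 az 0.2865 d [-1.055e-01 -8.980e-02 -1.000e-04] [373. 143. 116.]
1 az 0.3183 d [-1.112e-01 -1.047e-01 -1.000e-04] [365. 156. 116.]
1.05 az 0.3342 d [-1.135e-01 -1.123e-01 -1.000e-04] [361. 164. 116.]
```

The post is gripped (21.9 mm) and the radius of 159.3 mm fits. Start swinging gently.

```bash
python3 -m handwheel '[{"ax":0,"ay":0,"az":0.008,"dx":-0.0038,"dy":-0.001,"dz":0,"gripper":0.9},{"ax":0,"ay":0,"az":0.016,"dx":-0.0077,"dy":-0.0022,"dz":0,"gripper":0.9},{"ax":0,"ay":0,"az":0.032,"dx":-0.0152,"dy":-0.0048,"dz":0,"gripper":0.9},{"ax":0,"ay":0,"az":0.048,"dx":-0.0226,"dy":-0.0078,"dz":0,"gripper":0.9},{"ax":0,"ay":0,"az":0.064,"dx":-0.0298,"dy":-0.0111,"dz":0,"gripper":0.9}]' 40; cat > sw.py <<'E'
from h import *
from scipy.spatial.transform import Rotation as Ro
o=robot.get_obs();p=np.array(o['ee_pos']);R=Ro.from_quat(o['tcp_rot']);print(p.round(1),round(o['grip_width'],1),round(o['gripper_force'],1),np.round(o['contact_force'],1),np.round(o['joints'],2))
c=np.array([506.7,228.4,p[2]]);r=p-c;print('radius',np.linalg.norm(r).round(1),'theta',(-96.3-np.degrees(np.arctan2(r[1],r[0]))).round(1))
for a in(.06,.12,.18,.24,.3,.36):
    q=c+Ro.from_rotvec([0,0,-a]).apply(r)*[1,1,1];print(a,'az',round(a/np.pi,4),'d',(R.inv().apply(q-p)/1e3).round(4))
E
python3 sw.py
```

```text
time_s: 9.65
ee_pos: [459.1, 75.7, 115.5]
tcp_rot: [1.0, -0.025, 0.0, 0.001]
contact_force: [-1.4, -8.7, 9.0]
grip_width: 21.5
gripper_force: 40.0
[459.1  75.7 115.5] 21.5 40.0 [-1.4 -8.7  9. ] [ 0.11  0.28 -0.39  2.07  0.14  0.82 -1.98]
radius 159.9 theta 11.0
0.06 az 0.0191 d [-0.0092 -0.0027 -0.    ]
0.12 az 0.0382 d [-0.0183 -0.0059 -0.    ]
0.18 az 0.0573 d [-0.0271 -0.0096 -0.    ]
0.24 az 0.0764 d [-0.0357 -0.0139 -0.    ]
0.3 az 0.0955 d [-0.044  -0.0187 -0.0001]
0.36 az 0.1146 d [-0.052  -0.024  -0.0001]
```

```bash
python3 -m handwheel '[{"ax":0,"ay":0,"az":0.01,"dx":-0.0092,"dy":-0.0027,"dz":0,"gripper":0.9},{"ax":0,"ay":0,"az":0.02,"dx":-0.0183,"dy":-0.0059,"dz":0,"gripper":0.9},{"ax":0,"ay":0,"az":0.03,"dx":-0.0271,"dy":-0.0096,"dz":0,"gripper":0.9},{"ax":0,"ay":0,"az":0.04,"dx":-0.0357,"dy":-0.0139,"dz":0,"gripper":0.9},{"ax":0,"ay":0,"az":0.05,"dx":-0.044,"dy":-0.0187,"dz":0,"gripper":0.9}]' 40; python3 sw.py
```

```text
time_s: 10.15
ee_pos: [415.3, 95.7, 115.4]
tcp_rot: [0.995, -0.104, -0.0, 0.001]
contact_force: [-6.6, -17.7, 17.5]
grip_width: 21.1
gripper_force: 40.0
[415.3  95.7 115.4] 21.1 40.0 [ -6.6 -17.7  17.5] [ 0.05  0.21 -0.39  2.16  0.11  0.79 -2.19]
radius 161.1 theta 28.3
0.06 az 0.0191 d [-0.0088 -0.004  -0.    ]
0.12 az 0.0382 d [-0.0174 -0.0085 -0.    ]
0.18 az 0.0573 d [-0.0256 -0.0135 -0.    ]
0.24 az 0.0764 d [-0.0336 -0.019  -0.    ]
0.3 az 0.0955 d [-0.0412 -0.025  -0.    ]
0.36 az 0.1146 d [-0.0484 -0.0314 -0.0001]
```

```bash
python3 -c "
from h import *
s=snap('scene');A=cv2.resize(s['image'][120:240,280:440],(640,480),interpolation=cv2.INTER_CUBIC);cv2.imwrite('pics/sw.png',A[:,:,::-1])"
```

```text
(no output)
```

View pics/sw.png

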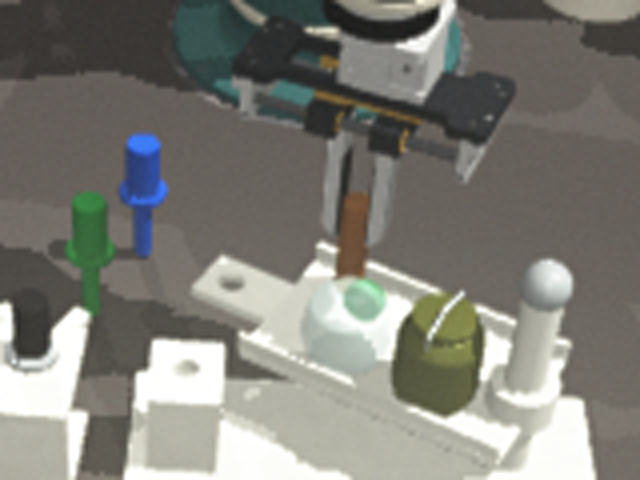

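The tray is out about 0.45 rad, with its tongue at crop (230,280), the post between the fingers at (352,235), and the parked pin untouched at (32,330). I'll check numerically how the post sits in the grip.

```bash
cat > post.py <<'E'
from h import *
s=snap('scene');C=cloud(s);z=C[...,2];hsv=cv2.cvtColor(s['image'],cv2.COLOR_RGB2HSV)
br=(C[...,0]>320)&(C[...,0]<520)&(C[...,1]>30)&(C[...,1]<220)&(hsv[...,0]<15)&(hsv[...,1]>100)&(z>85)&(z<155)
t=C[br];print('post front face',br.sum(),np.nanmedian(t,0).round(1),'z',np.nanpercentile(t[:,2],[5,95]).round(),'camdir side -> axis approx',(np.nanmedian(t,0)[:2]-10*np.array([1346-420,180-95])/930).round(1))
im=s['image'].astype(int);t=(z>100)&(z<150)&(abs(C[...,0]-570)<30)&(abs(C[...,1]+99)<25)&(im.max(2)<110)
print('pin handle',t.sum(),np.nanpercentile(C[t],[2,50,98],0).round(1).tolist())
E
python3 post.py; python3 sw.py | head -2
```

```text
post front face 113 [421.2  97.  126.3] z [ 91. 148.] camdir side -> axis approx [411.2  96.1]
pin handle 137 [[559.4, -108.5, 104.7], [577.0, -96.1, 131.7], [583.8, -86.7, 143.3]]
[414.6  96.2 115.4] 21.5 40.0 [ -8.7 -15.5  18.1] [ 0.05  0.21 -0.39  2.16  0.11  0.8  -2.19]
radius 161.2 theta 28.6
```

```bash
python3 -m handwheel '[{"ax":0,"ay":0,"az":0.01,"dx":-0.0096,"dy":-0.0022,"dz":-0.001,"gripper":0.9},{"ax":0,"ay":0,"az":0.02,"dx":-0.0184,"dy":-0.0067,"dz":-0.001,"gripper":0.9},{"ax":0,"ay":0,"az":0.03,"dx":-0.0267,"dy":-0.0119,"dz":-0.001,"gripper":0.9},{"ax":0,"ay":0,"az":0.04,"dx":-0.0348,"dy":-0.0174,"dz":-0.001,"gripper":0.9},{"ax":0,"ay":0,"az":0.05,"dx":-0.0425,"dy":-0.0236,"dz":-0.001,"gripper":0.9}]' 40; python3 sw.py
```

```text
time_s: 10.75
ee_pos: [377.9, 128.7, 115.6]
tcp_rot: [0.984, -0.181, -0.001, 0.001]
contact_force: [-2.6, -6.8, -5.2]
grip_width: 20.9
gripper_force: 40.0
[377.9 128.7 115.6] 20.9 40.0 [-2.6 -6.8 -5.2] [-0.03  0.16 -0.41  2.22  0.09  0.78 -2.43]
radius 162.8 theta 46.0
0.06 az 0.0191 d [-0.0082 -0.0053  0.    ]
0.12 az 0.0382 d [-0.016  -0.0112  0.    ]
0.18 az 0.0573 d [-0.0235 -0.0174  0.    ]
0.24 az 0.0764 d [-0.0306 -0.0242 -0.    ]
0.3 az 0.0955 d [-0.0373 -0.0313 -0.    ]
0.36 az 0.1146 d [-0.0435 -0.0388 -0.    ]
```

```bash
python3 -m handwheel '[{"ax":0,"ay":0,"az":0.007,"dx":-0.0055,"dy":-0.0034,"dz":0,"gripper":0.9},{"ax":0,"ay":0,"az":0.014,"dx":-0.011,"dy":-0.0072,"dz":0,"gripper":0.9},{"ax":0,"ay":0,"az":0.021,"dx":-0.016,"dy":-0.0112,"dz":0,"gripper":0.9},{"ax":0,"ay":0,"az":0.026,"dx":-0.020,"dy":-0.0144,"dz":0,"gripper":0.9},{"ax":0,"ay":0,"az":0.03,"dx":-0.0235,"dy":-0.0174,"dz":0,"gripper":0.9}]' 40; python3 sw.py|head -5; python3 post.py
```

```text
time_s: 11.25
ee_pos: [361.3, 152.7, 115.5]
tcp_rot: [0.974, -0.227, -0.002, 0.002]
contact_force: [-10.8, -9.8, 7.2]
grip_width: 21.3
gripper_force: 40.0
[361.3 152.7 115.5] 21.3 40.0 [-10.8  -9.8   7.2] [-0.08  0.15 -0.42  2.23  0.09  0.78 -2.59]
radius 163.9 theta 56.2
0.06 az 0.0191 d [-0.0077 -0.0061 -0.    ]
0.12 az 0.0382 d [-0.0151 -0.0126 -0.    ]
0.18 az 0.0573 d [-0.0221 -0.0195 -0.    ]
post front face 109 [370.9 151.1 123. ] z [ 90. 147.] camdir side -> axis approx [361.  150.2]
pin handle 139 [[560.6, -108.9, 102.6], [576.9, -95.9, 130.8], [582.7, -86.7, 143.8]]
```

```bash
python3 -m handwheel '[{"ax":0,"ay":0,"az":0,"dx":-0.002,"dy":-0.0015,"dz":0,"gripper":0.9},{"ax":0,"ay":0,"az":0,"dx":-0.004,"dy":-0.003,"dz":0,"gripper":0.9},{"ax":0,"ay":0,"az":0,"dx":-0.004,"dy":-0.003,"dz":0,"gripper":0.9}]'; python3 sw.py|head -2
```

```text
time_s: 11.6
ee_pos: [358.9, 156.6, 115.4]
tcp_rot: [0.974, -0.226, -0.002, 0.002]
contact_force: [-11.9, -12.9, 9.0]
grip_width: 21.5
gripper_force: 40.0
[358.9 156.6 115.4] 21.5 40.0 [-11.9 -12.9   9. ] [-0.09  0.15 -0.43  2.23  0.09  0.78 -2.6 ]
radius 164.3 theta 57.8
```

```bash
python3 -m handwheel '[{"ax":0,"ay":0,"az":0,"dx":-0.002,"dy":-0.0025,"dz":0,"gripper":0.9},{"ax":0,"ay":0,"az":0,"dx":-0.003,"dy":-0.004,"dz":0,"gripper":0.9},{"ax":0,"ay":0,"az":0,"dx":-0.003,"dy":-0.004,"dz":0,"gripper":0.9}]'; python3 sw.py|head -2; python3 post.py
```

```text
time_s: 11.9
ee_pos: [358.6, 157.0, 115.3]
tcp_rot: [0.974, -0.228, -0.001, 0.005]
contact_force: [-5.5, -50.1, 21.7]
grip_width: 21.1
gripper_force: 40.0
[358.6 157.  115.3] 21.1 40.0 [ -5.5 -50.1  21.7] [-0.1   0.15 -0.43  2.23  0.1   0.79 -2.62]
radius 164.5 theta 58.0
post front face 115 [369.1 155.4 123.1] z [ 90. 148.] camdir side -> axis approx [359.2 154.5]
pin handle 138 [[558.4, -109.2, 103.4], [576.8, -96.5, 130.9], [583.3, -86.7, 143.3]]
```

The tray is at its stop: the reaction jumped to 50 N and there was no further travel. I'll relax the push, open a little and rise.

```bash
python3 -m handwheel '[{"ax":0,"ay":0,"az":0,"dx":0.002,"dy":0.003,"dz":0,"gripper":0.9},{"ax":0,"ay":0,"az":0,"dx":0.003,"dy":0.004,"dz":0,"gripper":0.7},{"ax":0,"ay":0,"az":0,"dx":0.003,"dy":0.004,"dz":0,"gripper":0.55},{"ax":0,"ay":0,"az":0,"dx":0.003,"dy":0.004,"dz":0,"gripper":0.55},{"ax":0,"ay":0,"az":0,"dx":0.003,"dy":0.004,"dz":0,"gripper":0.55}]' 10; python3 sw.py|head -2; python3 -m handwheel '[{"ax":0,"ay":0,"az":0,"dx":0,"dy":0,"dz":-0.02,"gripper":0.55},{"ax":0,"ay":0,"az":0,"dx":0,"dy":0,"dz":-0.05,"gripper":0.55},{"ax":0,"ay":0,"az":0,"dx":0,"dy":0,"dz":-0.09,"gripper":0.55},{"ax":0,"ay":0,"az":0,"dx":0,"dy":0,"dz":-0.11,"gripper":0.55},{"ax":0,"ay":0,"az":0,"dx":0,"dy":0,"dz":-0.12,"gripper":0.55}]'; python3 -m handwheel '[{"ax":0,"ay":0,"az":0,"dx":0,"dy":0,"dz":0,"gripper":0.55},{"ax":0,"ay":0,"az":0,"dx":0,"dy":0,"dz":0,"gripper":0.55}]'; python3 post.py; python3 - <<'E'
from h import *
# bystanders: image change against the first scene picture, tray yaw by post angle
a=pickle.load(open('scene.pkl','rb'));s=snap('scene');d=np.abs(a['image'].astype(int)-s['image']).max(2)
for n,(u,v) in dict(pot=(485,268),mug=(240,222),bowl=(315,262),tin=(392,265),mill=(158,188)).items(): print(n,d[v-18:v+18,u-18:u+18].mean().round(1))
C=cloud(s)
E
```

```text
time_s: 12.45
ee_pos: [361.2, 158.8, 116.1]
tcp_rot: [0.974, -0.226, 0.0, -0.0]
contact_force: [0.5, -0.6, -0.8]
grip_width: 42.4
gripper_force: 0.0
[361.2 158.8 116.1] 42.4 0.0 [ 0.5 -0.6 -0.8] [-0.09  0.15 -0.43  2.23  0.09  0.78 -2.6 ]
radius 161.3 theta 58.1
time_s: 12.95
ee_pos: [361.7, 158.9, 237.8]
tcp_rot: [0.974, -0.226, 0.001, -0.001]
contact_force: [-0.2, 0.5, -0.3]
grip_width: 42.3
gripper_force: 0.0
time_s: 13.15
ee_pos: [360.7, 158.3, 235.0]
tcp_rot: [0.974, -0.226, -0.001, 0.0]
contact_force: [1.0, -0.6, -0.3]
grip_width: 42.7
gripper_force: 0.0
post front face 132 [369.  156.4 125.8] z [ 90. 147.] camdir side -> axis approx [359.  155.5]
pin handle 138 [[558.8, -108.4, 104.2], [577.4, -96.4, 132.1], [582.1, -86.9, 143.1]]
pot 3.0
mug 2.4
bowl 3.5
tin 11.4
mill 2.6
```

```bash
python3 - <<'E'
from h import *
for s in (pickle.load(open('scene.pkl','rb')),snap('scene')):
    C=cloud(s);m=(C[...,2]>55)&(C[...,2]<75)&(abs(C[...,0]-646)<60)&(abs(C[...,1]-205)<60);print(m.sum(),np.nanmean(C[m],0).round(1))
print(order.finish_job())
E
```

```text
452 [651.  201.   64.4]
452 [651.1 201.1  64.7]
the job is handed in; nothing more can be done
None
```

The pin hangs upright and released in the bracket's slot, and the tray is swung out against its stop (about 1.0 rad by my measurement). The bystanders look unmoved in before-and-after images, and the job is handed in at about 13 s of the 64 s; no verdict came back.

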